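# Gauge the depth of the treat-stick mould

### The arm

A 6-joint arm with a two-finger parallel gripper is mounted at the origin on the work surface. World frame = base frame: x ahead of the robot, y to its left, z up, the work surface at z = 0. Lengths are in m, angles in rad, forces in N, time in s.
With the tool pointing down it reaches from about 0.25 to 0.725 m from the base axis. Payload 4 kg.
Tool frame: the origin (TCP) lies at the very end of the fingers, on their centre line; the grasp point (between the pads) lies 19 mm behind it; y points along the fingers, x is the direction in which the jaws open and shut, and the axes are right-handed (so a half turn about y gives the same grasp; the last joint's range is limited). The gripper opens to 85 mm and grips with 20 to 120 N. Pads are 22 mm wide; open, the fingers measure 114 mm over their backs; the gripper's body (76 mm by 85 mm) begins 54 mm behind the grasp point. The pads swing forward as they close: fully open they stand 13 mm farther back than shut.
Start: joints at [-1.343, 0.241, 0.005, 1.335, 0, 1.571], TCP at [0.113, -0.487, 0.193] pointing down, gripper open.
Joint ranges: [-2.72, 2.72], [-1.05, 1.87], [-1.09, 1.28], [-1.99, 2.15], [-1.42, 1.44], [-3.14, 3.14]. Speed limits (rad/s): [2.79, 2.79, 3.14, 3.14, 3.14, 3.14].

### API

Orientations are given as [roll, pitch, yaw] about the fixed x, y, z axes, in that order (R = Rz(yaw) Ry(pitch) Rx(roll)).
In Python, from station import ctrl, vision gives the robot as it stands. The module is installed in compiled form; this text tells all that it offers.
- The arm moves only by the shell command python3 -m pendant 'ROWS'. ROWS is JSON, a list of rows, each a list of 3 entries, a list of its own where there are three numbers: the shift along the tool's x, y, z in cm, then the turn about the tool's y in rad, then the closure, from 0 (fully open) to 1 (shut). In form: [[[dx, dy, dz], turn, fingers], ...]. A call has 1 to 20 rows; each row shifts and turns the commanded pose from where the row before left it, along the tool's axes as they then stand; what a row does not reach is not made up. A row lasts 1/8 s, in which the tool goes at most 62.5 mm and 10.7 degrees, less where a joint would pass 70% of its speed; a pose out of reach is approached as far as the arm can. A call with a gripper value outside its range is refused whole. The fingers move at their own pace and stop on an object; the grip force is fixed at half the most. Time passes only in rows, so rows that do not move let the fingers close. It gives the time, the measured TCP pose, the force and the opening at its end, in the units of the state.
- ctrl.observe(): the state, without advancing time (a new reading comes with each control period).
- vision.get_image(name): name is "scene" or "top" or "wrist"; returns a dict with "color" (384x512x3 uint8, red, green, blue), "camera_matrix" (3x3 intrinsics, pixels), "cam_to_world" (4x4, takes a point from camera to world coordinates). Camera axes: x right, y down, z forward; pixel columns grow to the right and rows downward; lengths in m; the calibration is good to about 2 mm. A picture is of the moment at which its call begins. There is no depth.
- ctrl.job_done(): hands the job in, once; it reports no verdict.
The state is a dict: "clock": time; "joint_pos": joint angles; "qd": joint speeds; "joint_efforts": joint torques, N m; "ee_pos": TCP position; "eef_rot": TCP orientation; "force": force on the tool from outside, world axes, zero at the start; "ft_torque": the same for the moment, N m; "width": finger opening in m.
Only numpy, scipy, OpenCV 4.12 (cv2) and the standard library are available. Lean on these libraries where they do the work, as an engineer would, in place of code of your own. Each camera call takes 0.05 s, during which the arm holds its last target.

### The job

Take the depth gauge (the rod with the sliding collar) out of the holder, put it foot first into the bore of the treat-stick mould and push it gently down until its foot is right on the bottom of the bore, so that the collar, resting on the rim, marks the depth. Nobody knows how deep the bore is set, and the collar drags on the rod after it meets the rim, so feel for the bottom and do not ram it. Leave the gauge standing there, let go of it, and leave the tamper and the other things where they are.

Things in the scene. Friction and masses are not known exactly. Their poses are not given: they have to be found in the camera images.
- rod: Depth gauge, the one with the collar, upright in one of the holder's holes. Steel rod 14 mm in diameter, foot tapered to 12 mm over its last 4 mm, topped by a black flat-sided grip, 22 mm (its x) by 32 mm (its y), 110 to 165 mm above the foot; at the start its x axis is within 35 degrees of the holder's x axis. About 150 g. Origin: centre of the foot's underside; z up along the rod
- collar_face (a point): Centre of the underside of the gauge's grey collar, a disc 34 mm in diameter and 12 mm tall round the rod. The collar slides on the rod and stays where it is put: it takes about 4 N to drag it. At the start its underside is 35 to 50 mm above the foot; it can slide up to 93 mm above the foot
- mould: Treat-stick mould, bolted down: square aluminium block 64 x 64 mm on a base plate 120 x 120 x 8 mm, 105 mm tall in all, with one upright blind round bore 16.5 mm in diameter in the middle of its top. The bore's firm rubber-faced floor is set 60 to 88 mm below the rim, differently each time, unmeasured; it gives under 1 mm and must not be pressed with over 25 N. Origin: centre of the underside; z up
- mould_mouth (a point): Centre of the bore's mouth, at the rim, 105 mm above the table; z up
- holder: White plastic holder block, fixed to the table, 64 mm (its x) by 160 mm (its y) by 40 mm tall, with two upright round holes 15 mm in diameter and 30 mm deep, on its y axis 45 mm either side of its middle. One holds the gauge, the other the tamper. Origin: centre of the underside
- tamper: Tamper, loose, upright in the holder's other hole, 90 mm from the gauge: like the gauge but shorter (105 mm from foot to top, so its top is 115 mm above the table) and without a collar. To be left there. Origin: centre of the foot's underside
- can_a: Food can, loose, 66 mm in diameter, 75 mm tall, standing between the mould and the holder. Origin: centre of its underside
- can_b: Food can, loose, same size, the lower of a stack of two to the right and beyond the mould. Origin: centre of its underside
- can_c: Food can, loose, same size, on top of the other of that stack. Origin: centre of its underside
There are look-alikes about, which are no part of the job. Leave any blue or yellow look-alike of the rod alone.

How it is judged:
By the outcome, as a careful person would: the job done as asked, in the order asked, and still so for the second after the job is handed in, with the robot touching nothing.
It also fails if it takes over 61 s, if anything falls off the work surface, if the arm or the gripper's body presses on something with over 40 N, if the wrist force passes 120 N, or if a joint passes its speed limit or range.

## Working session

There is one attempt and no reset: what is moved stays moved. The work goes in short steps, Python scripts to look and compute and a shell command to move; the robot and the scene stay as the last step left them, time stands still between calls to the robot, and variables do not carry over. Pictures are saved under pics/ and viewed, and the job is handed in when it is done.

```bash
mkdir -p pics; python3 - <<'E'
from station import ctrl, vision
import cv2
s=ctrl.observe()
for k,v in s.items(): print(k,v)
for n in ("scene","top","wrist"):
    d=vision.get_image(n)
    cv2.imwrite(f"pics/{n}0.png",d["color"][:,:,::-1])
    import numpy as np
    np.savez(f"pics/{n}0.npz",**d)
    print(n,d["camera_matrix"].round(1).tolist(),d["cam_to_world"].round(3).tolist())
E
```

```text
clock 0.0
joint_pos [-1.34299184e+00  2.41425900e-01  3.72468981e-03  1.33521090e+00
 -3.09976778e-05  1.57081956e+00]
qd [ 0.0005317   0.00011037  0.00124318 -0.00040305 -0.00049905 -0.00016471]
joint_efforts [ 7.50406143e-04 -3.72318041e+01  2.52406955e+01  1.71390432e-02
  1.12504629e-04 -9.12484893e-06]
ee_pos [ 0.11274716 -0.48638522  0.19200678]
eef_rot [-1.57082737  0.00211578 -1.34301507]
force [0.33418814 0.37026123 0.00344204]
ft_torque [ 0.003603    0.00608256 -0.05728929]
width 0.08533137172346152
scene [[378.2, 0.0, 252.7], [0.0, 378.2, 197.6], [0.0, 0.0, 1.0]] [[0.694, 0.52, -0.498, 0.992], [0.72, -0.492, 0.49, -0.427], [0.01, -0.698, -0.716, 0.684], [0.0, 0.0, 0.0, 1.0]]
top [[369.9, 0.0, 255.9], [0.0, 369.9, 190.4], [0.0, 0.0, 1.0]] [[0.026, -0.984, 0.174, 0.432], [-1.0, -0.023, 0.015, -0.034], [-0.011, -0.174, -0.985, 0.887], [0.0, 0.0, 0.0, 1.0]]
wrist [[343.2, 0.0, 251.9], [0.0, 343.2, 190.1], [0.0, 0.0, 1.0]] [[0.226, -0.929, -0.293, 0.189], [-0.974, -0.216, -0.066, -0.469], [-0.002, 0.301, -0.954, 0.373], [0.0, 0.0, 0.0, 1.0]]
```

View pics/scene0.png

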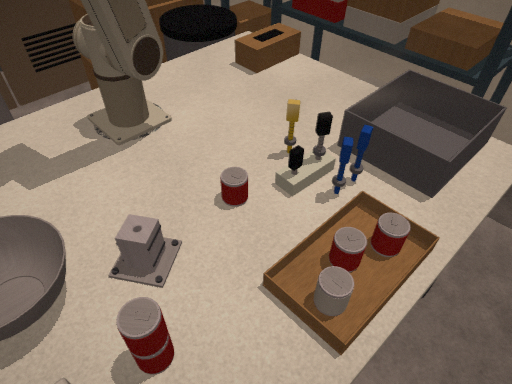

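View pics/top0.png

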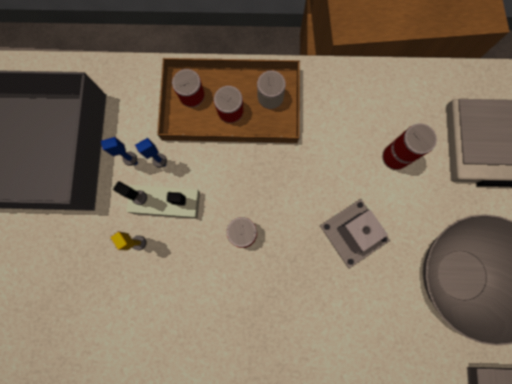

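View pics/wrist0.png

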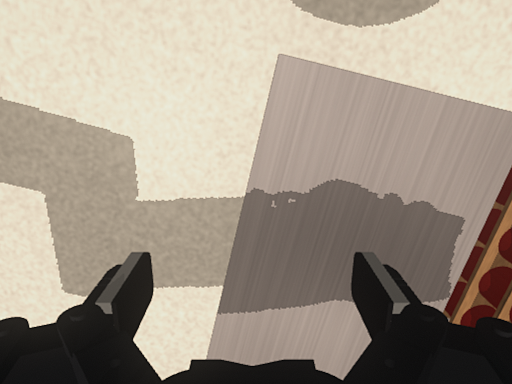

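The scene picture shows the black-gripped gauge (grip about 323,125, collar 320,150) in the holder, with the tamper next to it (296,158). The mould is at about (140,240), can_a at (235,186), the stack at (147,335), the yellow look-alike at (292,110), and the blue ones at (345,150) and (363,140). In the top view the gauge grip is at about (125,190), the tamper at (177,198) and the bore at about (366,230). Next I'll measure with magnified crops.

```bash
cat > h.py <<'E'
import numpy as np, cv2
from station import ctrl, vision
def take(n,tag,save=True):
    d=vision.get_image(n); np.savez(f"pics/{n}{tag}.npz",**d)
    cv2.imwrite(f"pics/{n}{tag}.png",d["color"][:,:,::-1]); return d
def load(f): return dict(np.load(f"pics/{f}.npz"))
def ray(d,uv):
    K=d["camera_matrix"];T=d["cam_to_world"]
    v=np.linalg.solve(K,np.array([uv[0],uv[1],1.]));v=T[:3,:3]@v
    return T[:3,3],v/np.linalg.norm(v)
def plane(d,uv,z):
    o,v=ray(d,uv);return o+v*(z-o[2])/v[2]
def tri(obs):
    A=np.zeros((3,3));b=np.zeros(3);R=[]
    for d,uv in obs:
        o,v=ray(d,uv);P=np.eye(3)-np.outer(v,v);A+=P;b+=P@o;R.append((P,o))
    x=np.linalg.solve(A,b);return x,[float(np.linalg.norm(P@(x-o))) for P,o in R]
def proj(d,p):
    T=d["cam_to_world"];c=T[:3,:3].T@(np.asarray(p)-T[:3,3]);q=d["camera_matrix"]@c;return q[:2]/q[2]
def crop(d,x0,y0,x1,y1,k,name):
    im=d["color"][y0:y1,x0:x1,::-1];cv2.imwrite(f"pics/{name}.png",cv2.resize(im,None,fx=k,fy=k,interpolation=cv2.INTER_CUBIC))
E
python3 - <<'E'
from h import *
t=load("top0");s=load("scene0")
crop(t,90,130,215,255,5,"c_top_h"); crop(s,265,85,390,200,6,"c_sc_h")
crop(t,315,190,395,270,7,"c_top_m"); crop(s,105,205,185,285,7,"c_sc_m")
E
```

```text
(no output)
```

View pics/c_top_h.png

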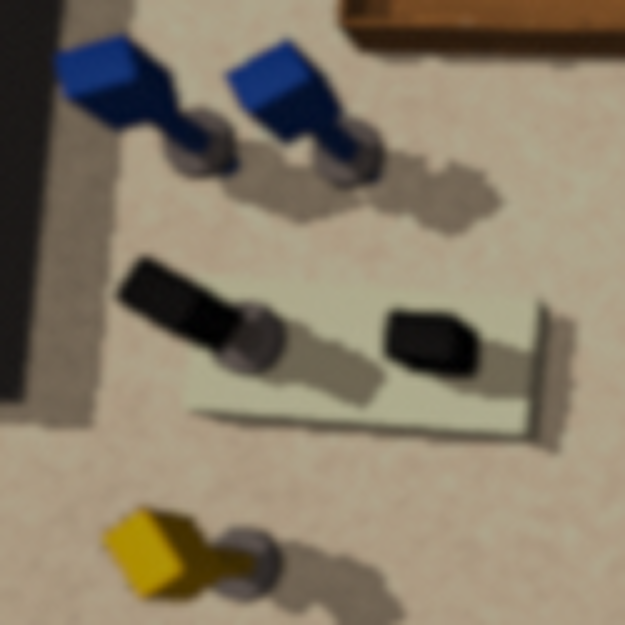

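View pics/c_sc_h.png

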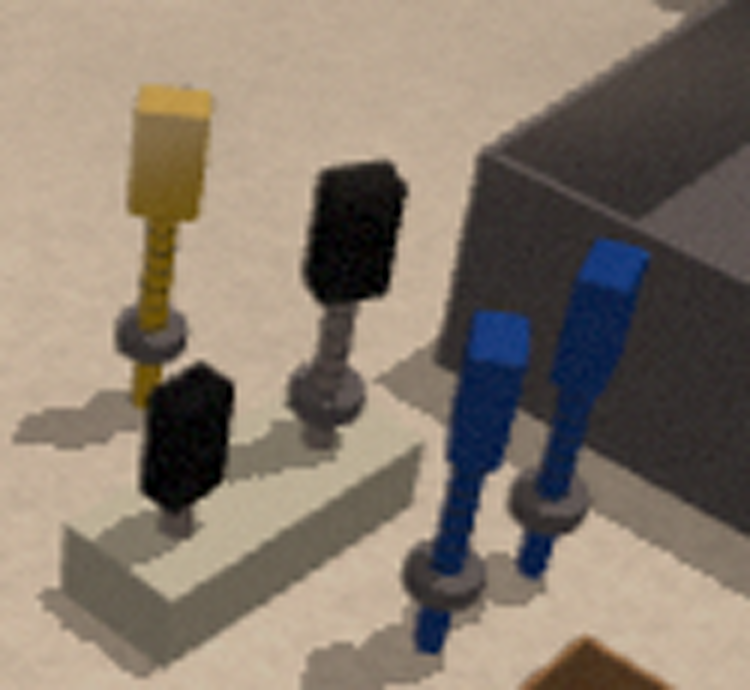

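View pics/c_top_m.png

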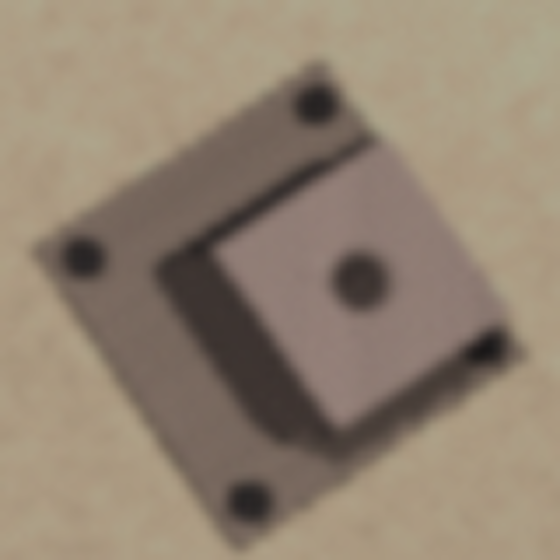

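View pics/c_sc_m.png

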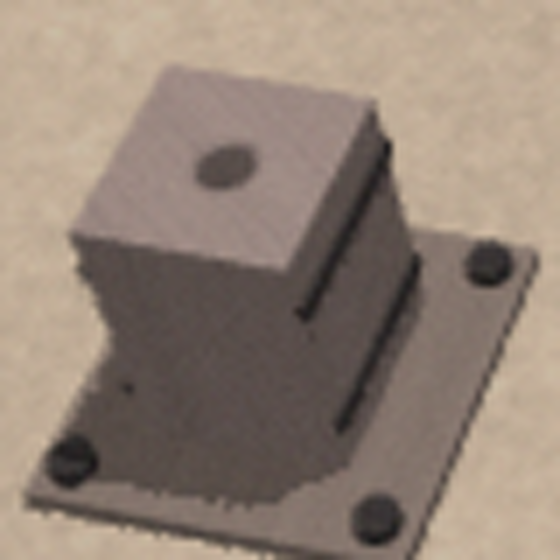

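The crops show the collar centre at about (252,338)/5 in the top view and (326,396)/6 in the scene view. The bore is at (360,281)/7 in top and (226,166)/7 in scene. The gauge is the one with the grey collar, at the far end of the holder.

```bash
python3 - <<'E'
from h import *
t=load("top0");s=load("scene0")
f=lambda x,y,x0,y0,k:((x+.5)/k-.5+x0,(y+.5)/k-.5+y0)
T=lambda x,y:f(x,y,90,130,5); S=lambda x,y:f(x,y,265,85,6)
TM=lambda x,y:f(x,y,315,190,7); SM=lambda x,y:f(x,y,105,205,7)
def p(n,a,b):
    x,r=tri([(t,a),(s,b)]);print(n,x.round(4),np.round(r,4))
p("bore",TM(360,281),SM(226,166))
p("mcornerL",TM(212,248),SM(75,236)) # may mismatch
p("collar",T(252,338),S(326,396))
p("tamper top",T(430,340),S(187,420))
for n,c in (("colTop",T(252,338)),): print(n,plane(t,c,.055), plane(s,S(326,396),.055))
# holder top face corners in top view (z=.04)
for c in ((540,300),(530,435),(192,408),(205,275)): print("H",c,plane(t,T(*c),.04).round(4))
# gauge rod at holder top, scene
print("rod@40",plane(s,S(320,442),.04))
print("tam@40",plane(s,S(175,532),.04))
# mould top corners
for c in ((212,248),(385,140),(505,325),(342,430)): print("M",plane(t,TM(*c),.105).round(4))
# grip top corners
for c in ((145,257),(118,293)): print("G",plane(t,T(*c),.175).round(4))
for c in ((322,172),(390,160),(405,185),(330,195)): print("Gs",plane(s,S(*c),.175).round(4))
for c in ((388,312),(385,345),(475,375)): print("tam",plane(t,T(*c),.115).round(4))
for nm,c in (("yel",(150,550)),("bl1",(98,75)),("bl2",(270,85))): print(nm,plane(t,T(*c),.165).round(4))
E
```

```text
bore [ 0.4919 -0.2553  0.104 ] [0.0002 0.0002]
mcornerL [ 0.486  -0.2567  0.0778] [0.0423 0.0423]
collar [0.5562 0.2408 0.0644] [0.001 0.001]
tamper top [0.5515 0.1515 0.0985] [0.0002 0.0002]
colTop [0.55692945 0.24311024 0.055     ] [0.54997732 0.25213208 0.055     ]
H (540, 300) [0.5803 0.1149 0.04  ]
H (530, 435) [0.5171 0.1162 0.04  ]
H (192, 408) [0.5258 0.2733 0.04  ]
H (205, 275) [0.5885 0.2726 0.04  ]
rod@40 [0.55817608 0.24102659 0.04      ]
tam@40 [0.55366472 0.14981684 0.04      ]
M [ 0.5005 -0.2111  0.105 ]
M [ 0.5345 -0.2639  0.105 ]
M [ 0.4797 -0.2981  0.105 ]
M [ 0.4474 -0.2487  0.105 ]
G [0.5701 0.2481 0.175 ]
G [0.5555 0.2574 0.175 ]
Gs [0.5423 0.2336 0.175 ]
Gs [0.5556 0.2605 0.175 ]
Gs [0.5709 0.2506 0.175 ]
Gs [0.5548 0.2231 0.175 ]
tam [0.5604 0.1661 0.115 ]
tam [0.5462 0.1664 0.115 ]
tam [0.5344 0.1275 0.115 ]
yel [0.4561 0.2396 0.165 ]
bl1 [0.6471 0.2781 0.165 ]
bl2 [0.6444 0.2075 0.165 ]
```

```bash
python3 -m pendant '[[[0,-2,0],-0.17,0.3],[[0,-2,0],-0.17,0.3],[[0,-2,0],-0.17,0.3],[[0,-2,0],-0.17,0.3],[[0,-1,0],-0.17,0.3]]'; python3 - <<'E'
from h import *
o=ctrl.observe();p=o["ee_pos"];y=o["eef_rot"][2];print(p,o["eef_rot"],o["width"])
for tgt in ((0.545,0.215,.28),):
    d=np.array(tgt)-p;print("tool cm",100*np.array([d@[np.cos(y),np.sin(y),0],-d[2],d@[-np.sin(y),np.cos(y),0]]))
E
```

```text
clock: 0.78
ee_pos: [0.113, -0.4873, 0.2838]
eef_rot: [-1.572, -0.001, -0.487]
force: [0.3, 0.7, -0.3]
width: 0.0599
[ 0.11296734 -0.48734247  0.28382292] [-1.57157333e+00 -6.84295944e-04 -4.87392864e-01] 0.05991971113163395
tool cm [ 5.28016293  0.38229191 82.28907349]
```

```bash
python3 -m pendant '[[[0.3,0,3],0,0.3],[[0.3,0,4.5],0,0.3],[[0.3,0,4.7],0,0.3],[[0.3,0,4.7],0,0.3],[[0.3,0,4.7],0,0.3],[[0.3,0,4.7],0,0.3],[[0.3,0,4.7],0,0.3],[[0.3,0,4.7],0,0.3],[[0.3,0,4.7],0,0.3],[[0.3,0,4.7],0,0.3],[[0.3,0,4.7],0,0.3],[[0.3,0,4.7],0,0.3],[[0.3,0,4.7],0,0.3],[[0.3,0,4.7],0,0.3],[[0.3,0,4.7],0,0.3],[[0.3,0,4.7],0,0.3],[[0.3,0,4],0,0.3],[[0.1,0,2],0,0.3],[[0,0,0],0,0.3]]'; python3 - <<'E'
from h import *
d=take("wrist",1)
E
```

```text
clock: 3.15
ee_pos: [0.5341, 0.1879, 0.2815]
eef_rot: [-1.572, 0.001, -0.491]
force: [-0.7, 0.3, 0.8]
width: 0.0601
```

View pics/wrist1.png

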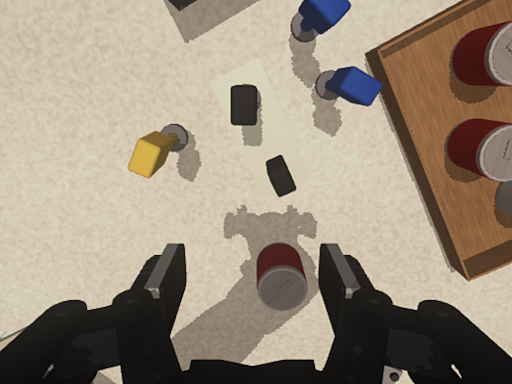

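The wrist picture shows the gauge grip at (243,105), squared up with the image, the tamper at (281,176), and the blue and yellow ones clear of it. I'll take a second wrist place for height.

```bash
python3 -m pendant '[[[-0.5,0,2],0,0.3],[[-0.5,0,2.5],0,0.3],[[0,0,0],0,0.3],[[0,0,0],0,0.3]]'; python3 - <<'E'
from h import *
d=take("wrist",2)
for n in ("wrist1","wrist2"):
    d=load(n);m=(d["color"].max(2)<60).astype(np.uint8)
    m[:, :200]=0;m[:,330:]=0
    cs,_=cv2.findContours(m,0,2)
    for c in cs:
        if cv2.contourArea(c)>150: print(n,cv2.minAreaRect(c),cv2.contourArea(c),cv2.boundingRect(c))
crop(load("wrist1"),200,50,330,210,4,"w1c");crop(load("wrist2"),180,60,340,260,3,"w2c")
E
```

```text
clock: 3.7
ee_pos: [0.5461, 0.23, 0.2831]
eef_rot: [-1.571, -0.0, -0.494]
force: [-0.6, -0.4, -1.6]
width: 0.0599
wrist1 ((264.5, 368.5), (29.0, 129.0), 90.0) 2655.0 (200, 354, 130, 30)
wrist1 ((324.0, 280.5), (73.0, 10.0), 90.0) 531.5 (319, 244, 11, 74)
wrist1 ((279.60003662109375, 175.70001220703125), (37.565940856933594, 20.124608993530273), 63.43495178222656) 675.5 (267, 155, 29, 41)
wrist1 ((243.5, 104.5), (39.0, 25.0), 90.0) 944.0 (231, 85, 26, 40)
wrist2 ((264.5, 368.5), (29.0, 129.0), 90.0) 2649.0 (200, 354, 130, 30)
wrist2 ((324.0, 280.5), (73.0, 10.0), 90.0) 529.5 (319, 244, 11, 74)
wrist2 ((286.5154724121094, 210.65982055664062), (40.004638671875, 20.306926727294922), 66.03751373291016) 716.0 (273, 190, 30, 42)
wrist2 ((254.5, 152.0), (42.0, 25.0), 90.0) 947.0 (242, 131, 26, 43)
wrist2 ((229.20590209960938, 11.176469802856445), (22.12331771850586, 79.7468490600586), 59.03623962402344) 1176.5 (200, 0, 70, 41)
```

View pics/w1c.png

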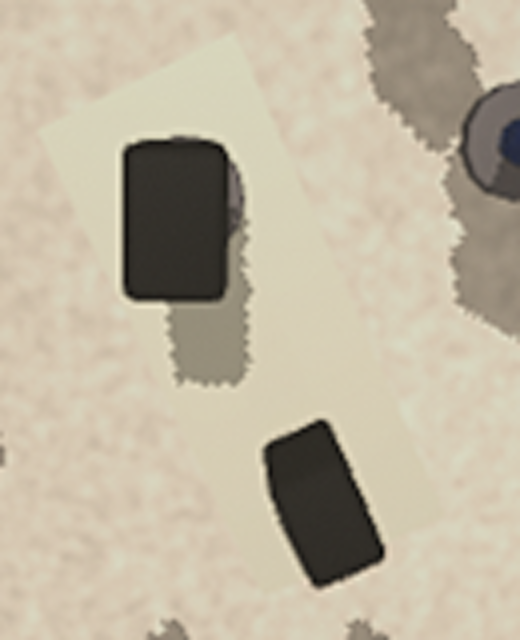

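View pics/w2c.png

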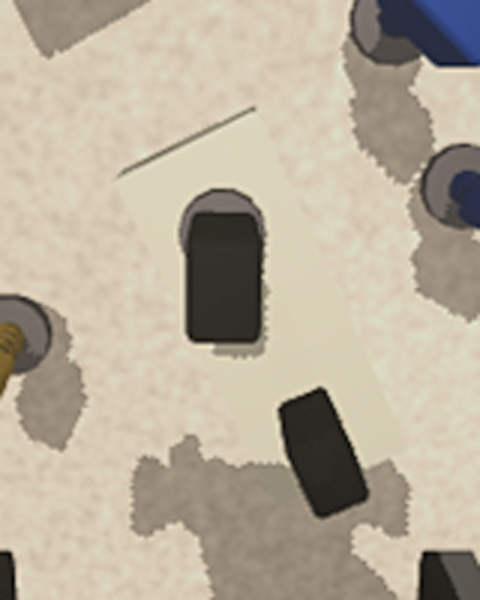

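```bash
python3 - <<'E'
from h import *
a=load("wrist1");b=load("wrist2")
x,r=tri([(a,(243.5,124.3)),(b,(254.5,173.3))]);print("near edge",x,r)
y=-.493
for z in (.170,.175,.18):
    print(z,plane(a,(243.5,124.3),z),plane(b,(254.5,173.3),z))
zt=np.array([-np.sin(y),np.cos(y),0]);xt=np.array([np.cos(y),np.sin(y),0])
n=(plane(a,(243.5,124.3),.175)+plane(b,(254.5,173.3),.175))/2
c=n+.016*zt;print("grip centre",c)
for d in (a,b):
    print([proj(d,c+sx*.011*xt+sz*.016*zt-[0,0,dz]).round(1).tolist() for dz in (0,.055) for sx in(-1,1) for sz in (-1,1)])
    print("collar",proj(d,[c[0],c[1],.06]))
# collar centre view2: crop (222,232) r 42
print("collar pt",plane(b,(180+222/3,60+232/3),.06))
o=ctrl.observe();p=o["ee_pos"];yy=o["eef_rot"][2]
D=c-p;print("tool cm",100*np.array([D@xt,0,D@zt]),yy)
E
```

```text
near edge [0.54896442 0.22949688 0.17101788] [0.00012029078892846, 0.00012029078892845998]
0.17 [0.54876823 0.22943472 0.17      ] [0.54896101 0.22922726 0.17      ]
0.175 [0.54916061 0.22989381 0.175     ] [0.54955033 0.23040225 0.175     ]
0.18 [0.54955298 0.23035291 0.18      ] [0.55013966 0.23157725 0.18      ]
grip centre [0.5569278 0.2442427 0.175    ]
[[230.3, 123.9], [229.6, 83.3], [256.9, 123.9], [257.1, 83.4], [233.7, 117.2], [233.3, 83.0], [256.2, 117.3], [256.4, 83.1]]
collar [246.01457685  97.60710681]
[[241.8, 173.7], [241.4, 136.8], [267.1, 173.6], [267.6, 136.8], [243.3, 159.9], [243.0, 128.3], [264.8, 159.9], [265.2, 128.3]]
collar [253.79439173 135.44663669]
collar pt [0.55609398 0.24217519 0.06      ]
tool cm [0.27473092 0.         1.76181206] -0.49412802750723017
```

Two-view grip height is 0.171 (expected 0.175). The axis is at about (0.557, 0.243), which agrees with the scene and top measurement. I'll centre over it and descend.

```bash
python3 -m pendant '[[[0.3,0,1.7],0,0.3],[[0,0,0],0,0.3],[[0,2,0],0,0.3],[[0,3,0],0,0.3],[[0,3,0],0,0.3],[[0,2,0],0,0.3],[[0,0,0],0,0.3],[[0,0,0],0,0.3]]'; python3 - <<'E'
from h import *
d=take("wrist",3); crop(d,130,130,380,330,3,"w3c"); take("scene",3); crop(load("scene3"),255,40,395,180,5,"s3c")
E
```

```text
clock: 4.75
ee_pos: [0.5576, 0.2445, 0.1842]
eef_rot: [-1.57, -0.001, -0.494]
force: [0.3, -0.4, 0.4]
width: 0.0596
```

View pics/w3c.png

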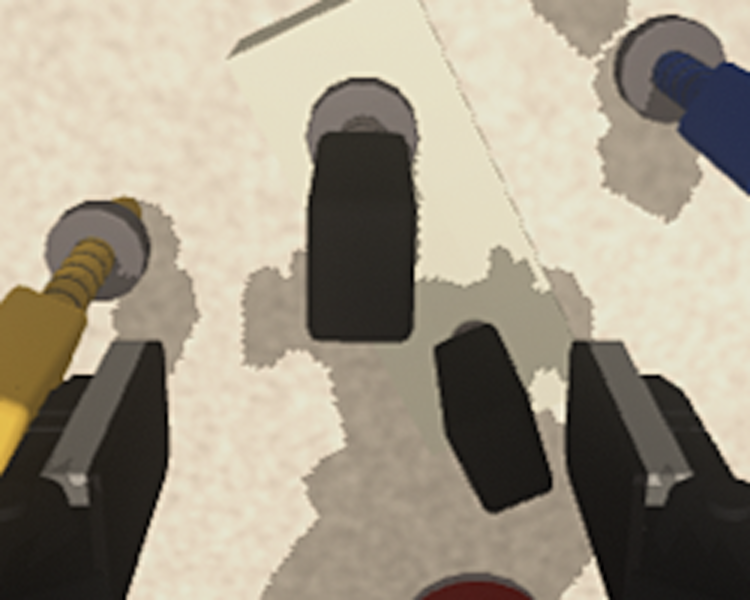

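View pics/s3c.png

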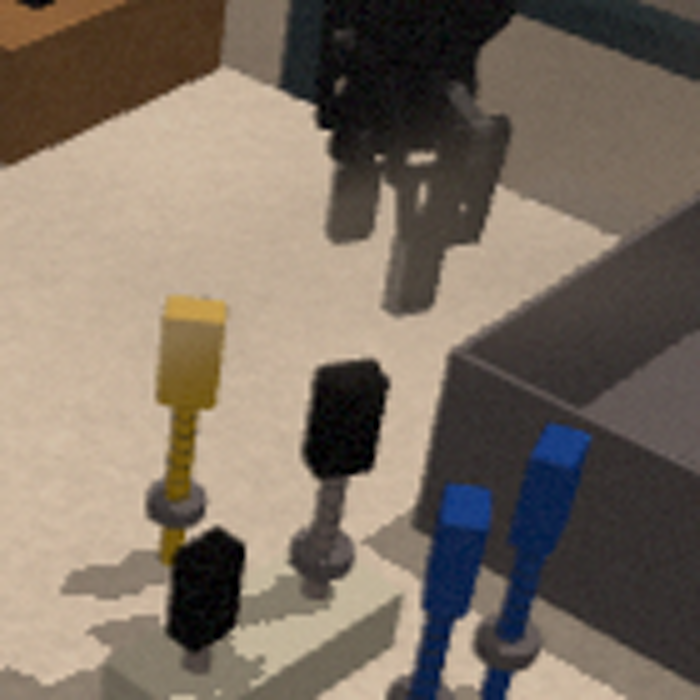

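The wrist picture has the gauge grip centred between the fingers at (250,~195). In the scene picture the fingertips sit farther above the grip than I expected, so I'll check this by projection.

```bash
python3 - <<'E'
from h import *
s=load("scene3");w=load("wrist3")
o=ctrl.observe();p=o["ee_pos"];y=o["eef_rot"][2];print(p)
zt=np.array([-np.sin(y),np.cos(y),0]);xt=np.array([np.cos(y),np.sin(y),0])
f=lambda d,q,x0,y0,k:((proj(d,q)-[x0,y0]+.5)*k-.5).round(0)
print("scene TCP",f(s,p,255,40,5),"fingers",[f(s,p+a*.04*xt+[0,0,.008],255,40,5) for a in(-1,1)],"grip top",f(s,[.557,.2435,.175],255,40,5))
print("wrist grip top",[f(w,[.557,.2435,.175]+a*.011*xt+b*.016*zt,130,130,3) for a in (-1,1) for b in (-1,1)],"TCP",f(w,p,130,130,3), "fingers",[f(w,p+a*.03*xt+b*.011*zt+[0,0,.008],130,130,3) for a in (-1,1) for b in (-1,1)])
# grip near top edge in wrist3: crop rows 341 ; shade boundary 202
for z in (.171,.175): print(z,plane(w,(130+361/3,130+341/3),z),plane(w,(130+361/3,130+203/3),z))
E
```

```text
[0.55797473 0.24486798 0.18455289]
scene TCP [362. 355.] fingers [array([331., 297.]), array([399., 387.])] grip top [355. 373.]
wrist grip top [array([309., 346.]), array([307., 196.]), array([418., 346.]), array([420., 196.])] TCP [364. 284.] fingers [array([202., 356.]), array([196., 245.]), array([526., 356.]), array([532., 245.])]
0.171 [0.54858674 0.22851166 0.171     ] [0.56293467 0.25510925 0.171     ]
0.175 [0.5495381  0.23024426 0.175     ] [0.56359    0.25629308 0.175     ]
```

The projection disagrees: the tips appear about 30–40 mm above where the stated TCP puts them. I'll triangulate the fingertips before going down.

```bash
python3 - <<'E'
from h import *
t=take("top",3)
s=load("scene3");w=load("wrist3")
o=ctrl.observe();p=o["ee_pos"]
print("top TCP",proj(t,p),"+40",proj(t,p+[0,0,.04]), "scene",proj(s,p),proj(s,p+[0,0,.04]))
crop(t,70,120,200,240,6,"t3c");crop(s,300,40,370,120,8,"s3d")
E
```

```text
top TCP [117.79624297 186.22239554] +40 [109.54488533 182.17109183] scene [326.94083329 110.71941508] [329.53894667  95.78880989]
```

View pics/t3c.png

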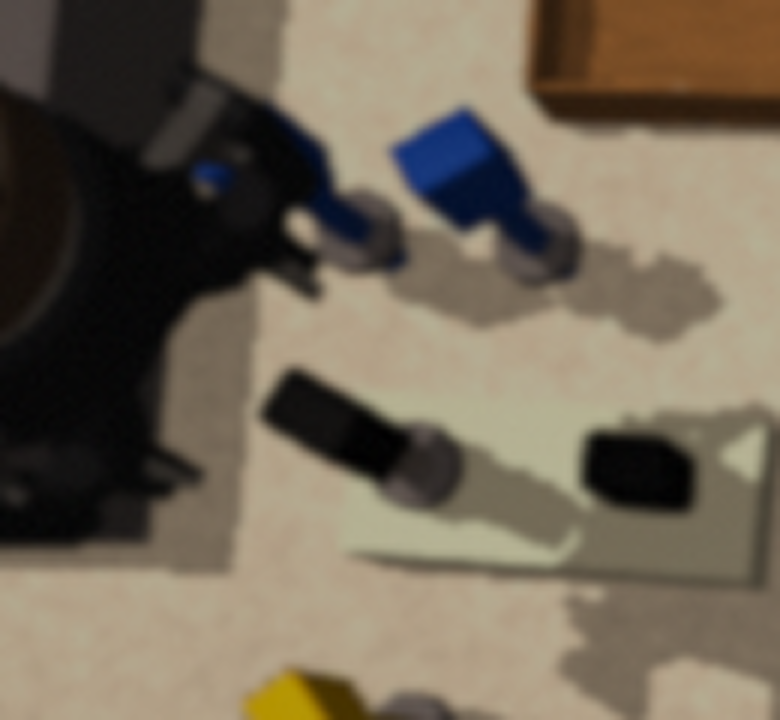

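View pics/s3d.png

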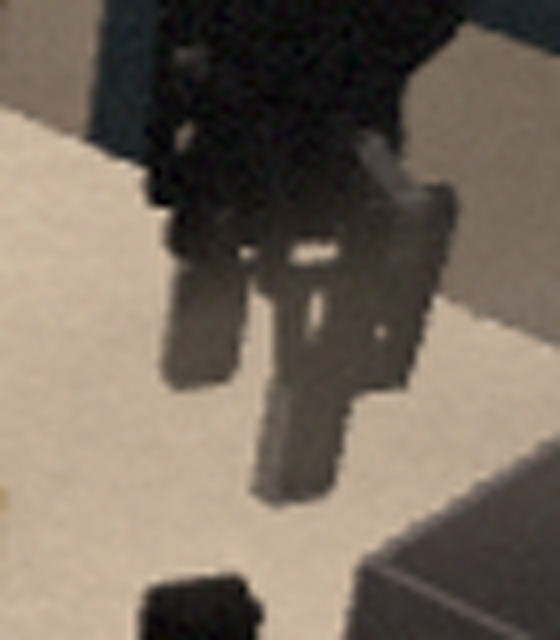

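View pics/wrist3.png

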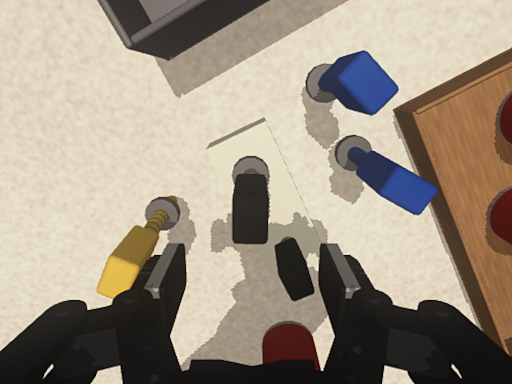

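```bash
python3 - <<'E'
from h import *
t=load("top3");s=load("scene3")
S=lambda x,y:((x+.5)/8-.5+300,(y+.5)/8-.5+40);T=lambda x,y:((x+.5)/6-.5+70,(y+.5)/6-.5+120)
print(ctrl.observe()["ee_pos"])
for a,b in (((200,385),(190,480)),((290,500),(312,290))): print(tri([(s,S(*a)),(t,T(*b))]))
E
```

```text
[0.55794287 0.24497565 0.18441904]
(array([0.52750172, 0.25941332, 0.22559207]), [0.00338571535591076, 0.00338571535591084])
(array([0.58642534, 0.22619128, 0.2274932 ]), [0.002644790000080004, 0.0026447900000800568])
```

Scene and top views put the fingertips at z≈0.226 with the reported TCP at 0.184, so they really are about 40 mm above it. About 9 mm of that is the swing of the open fingers. Horizontally they agree. I'll descend part-way and look again.

```bash
python3 -m pendant '[[[0,1.5,0],0,0.3],[[0,2,0],0,0.3],[[0,1.5,0],0,0.3],[[0,0.5,0],0,0.3],[[0,0,0],0,0.3]]'; python3 - <<'E'
from h import *
s=take("scene",4);crop(s,290,50,370,170,5,"s4d");take("wrist",4)
print(ctrl.observe()["ee_pos"])
E
```

```text
clock: 5.52
ee_pos: [0.557, 0.2447, 0.1275]
eef_rot: [-1.571, 0.0, -0.493]
force: [0.3, -0.3, -0.2]
width: 0.06
[0.55770414 0.24502344 0.12856797]
```

View pics/s4d.png

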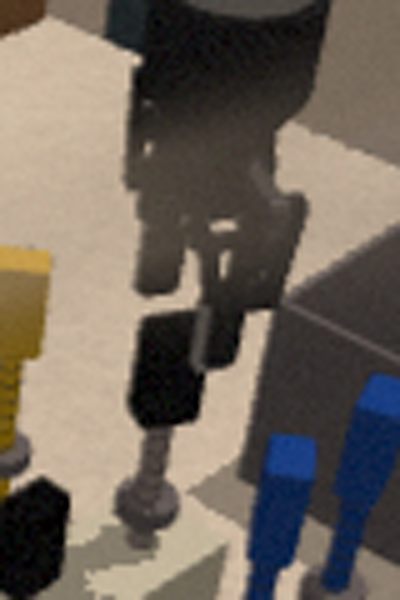

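View pics/wrist4.png

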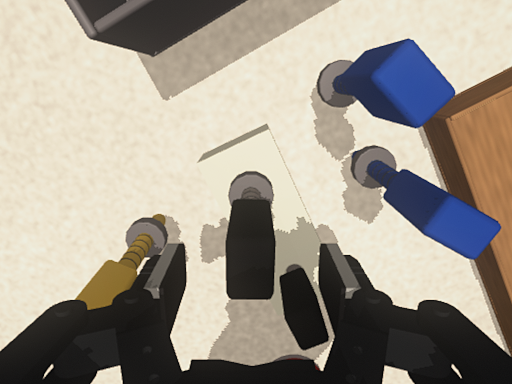

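The scene crop confirms it: at TCP 0.128 the tips only just reach below the grip's top. The wrist view shows the grip centred between the fingers (250,250). I'll go 3 cm further and then close.

```bash
python3 -m pendant '[[[0,1,0],0,0.3],[[0,1,0],0,0.3],[[0,1,0],0,0.3],[[0,0,0],0,0.3],[[0,0,0],0,0.4]]'; python3 - <<'E'
from h import *
s=take("scene",5);crop(s,290,50,370,170,5,"s5d");take("wrist",5)
print(ctrl.observe()["ee_pos"])
E
```

```text
clock: 6.25
ee_pos: [0.5573, 0.2448, 0.0979]
eef_rot: [-1.571, 0.0, -0.493]
force: [-0.7, -0.6, 0.8]
width: 0.0512
[0.55754773 0.24495449 0.0983504 ]
```

View pics/s5d.png

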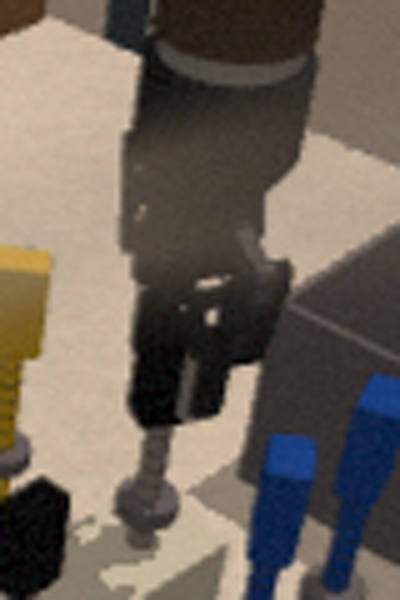

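View pics/wrist5.png

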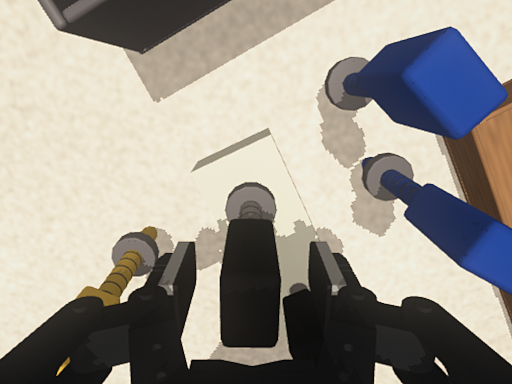

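The pads now straddle the grip, centred in both views with the force near zero. Closing.

```bash
python3 -m pendant '[[[0,0,0],0,0.6],[[0,0,0],0,0.8],[[0,0,0],0,1],[[0,0,0],0,1],[[0,0,0],0,1],[[0,0,0],0,1]]'; python3 - <<'E'
from h import *
o=ctrl.observe();print(o["force"],o["width"],o["ee_pos"])
E
```

```text
clock: 7.1
ee_pos: [0.5574, 0.245, 0.0984]
eef_rot: [-1.57, -0.0, -0.493]
force: [-0.6, 0.2, 4.6]
width: 0.0215
[-0.55660544  0.19905748  4.55496441] 0.021491662893288157 [0.55741323 0.24502154 0.09835498]
```

```bash
python3 -m pendant '[[[0,-0.5,0],0,1],[[0,-1,0],0,1],[[0,-1.5,0],0,1],[[0,-2,0],0,1],[[0,-2,0],0,1],[[0,-2,0],0,1],[[0,-2,0],0,1],[[0,-2,0],0,1],[[0,-1,0],0,1],[[0,0,0],0,1]]'; python3 - <<'E'
from h import *
o=ctrl.observe();print(o["force"],o["width"],o["ee_pos"])
s=take("scene",6);crop(s,260,20,390,200,4,"s6d");take("wrist",6)
p=o["ee_pos"];y=o["eef_rot"][2]
d=np.array([.4919,-.2553,p[2]])-p;print("tool cm",100*np.array([d@[np.cos(y),np.sin(y),0],-d[2],d@[-np.sin(y),np.cos(y),0]]))
E
```

```text
clock: 8.35
ee_pos: [0.5576, 0.2449, 0.239]
eef_rot: [-1.569, -0.001, -0.493]
force: [0.2, 1.0, -2.1]
width: 0.0219
[ 0.17759303  0.99473005 -2.13272759] 0.02192325411720043 [0.55762753 0.24486734 0.23902975]
tool cm [ 17.88353466  -0.         -47.1704774 ]
```

View pics/s6d.png

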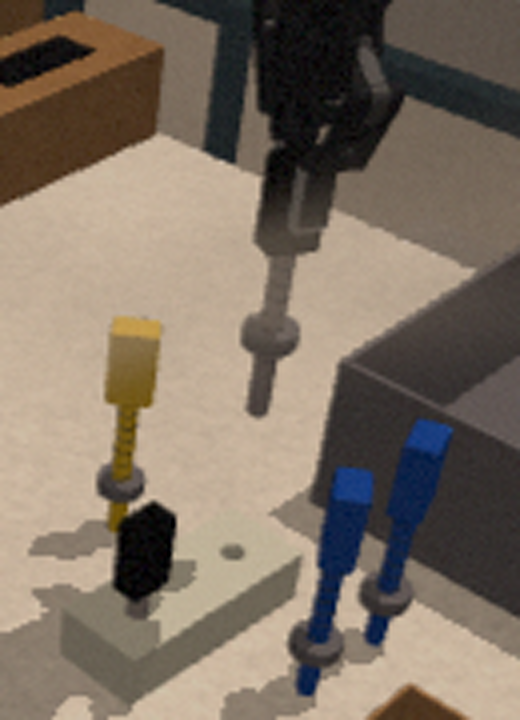

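View pics/wrist6.png

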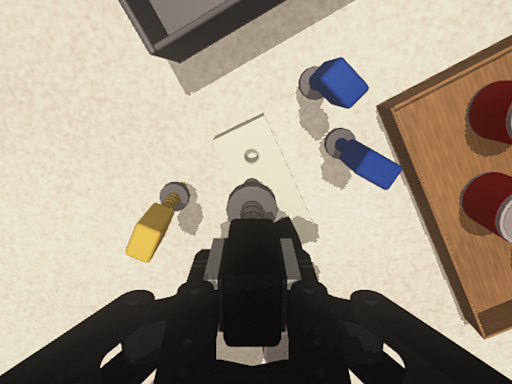

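The gauge is lifted clean: the width is 21.9 mm, the hole is empty, the tamper has not moved, and the foot and collar are visible at about (250,183) and (250,205) in the wrist view. Moving to the mould and stopping with the bore in front of the rod so the wrist camera can see both.

```bash
python3 -m pendant '[[[0.5,0,-1.5],0,1],[[1,0,-2.5],0,1],[[1.5,0,-4],0,1],[[1.5,0,-4],0,1],[[1.5,0,-4],0,1],[[1.5,0,-4],0,1],[[1.5,0,-4],0,1],[[1.5,0,-4],0,1],[[1.5,0,-4],0,1],[[1.5,0,-4],0,1],[[1.5,0,-4],0,1],[[1.5,0,-4],0,1],[[1,0,-3],0,1],[[0.5,0,-2.5],0,1],[[0,0,-1.5],0,1],[[0,0,0],0,1],[[0,0,0],0,1]]'; python3 - <<'E'
from h import *
o=ctrl.observe();print(o["force"],o["width"],o["ee_pos"])
take("wrist",7);s=take("scene",7)
crop(load("wrist7"),180,100,320,240,5,"w7c")
E
```

```text
clock: 10.58
ee_pos: [0.4743, -0.2889, 0.2379]
eef_rot: [-1.57, 0.0, -0.492]
force: [0.4, 0.5, -1.6]
width: 0.0213
[ 0.43099446  0.4692239  -1.589686  ] 0.021290037807178464 [ 0.47434267 -0.28892489  0.23790826]
```

View pics/wrist7.png

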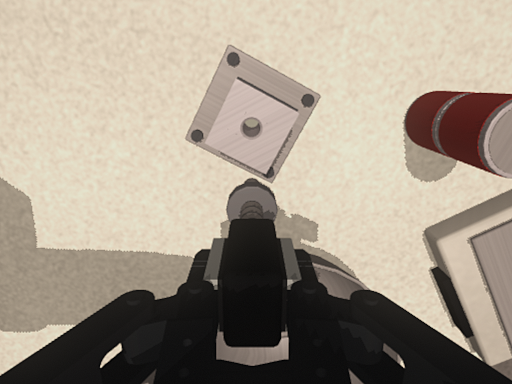

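View pics/w7c.png

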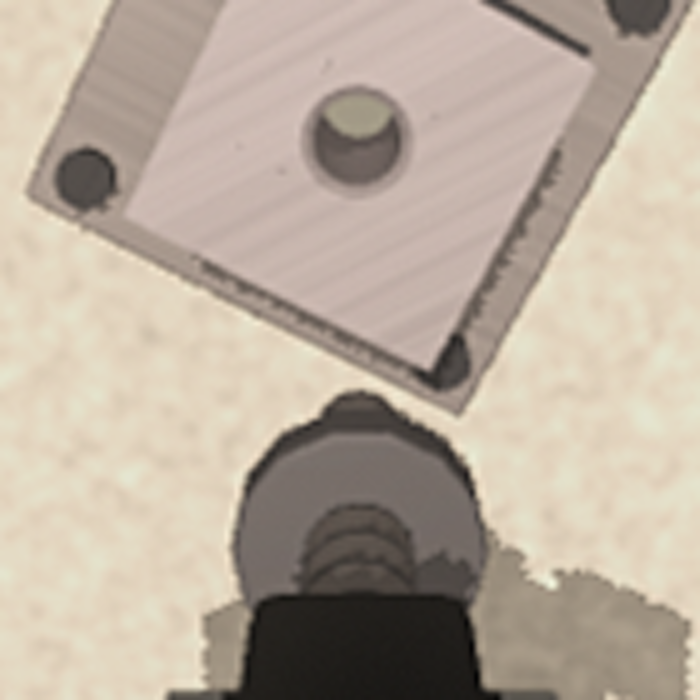

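View pics/scene7.png

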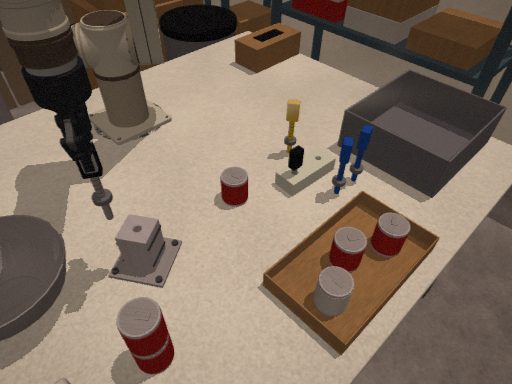

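The wrist picture shows the bore mouth at about (251,128), with a chamfer ring about 20 mm wide. The foot's far edge is at (251,178) and the collar is at about (252,205).

```bash
python3 - <<'E'
from h import *
w=load("wrist7");s=load("scene7");t=load("top0")
o=ctrl.observe();p=o["ee_pos"];y=o["eef_rot"][2]
zt=np.array([-np.sin(y),np.cos(y),0]);xt=np.array([np.cos(y),np.sin(y),0])
B=plane(w,(251.1,127.9),.105);print("bore wrist",B)
tm=lambda x,y:((x+.5)/7-.5+315,(y+.5)/7-.5+190)
print("bore wrist+scene0+top0",tri([(w,(251.1,127.9)),(load("scene0"),((226.5)/7-.5+105,166.5/7-.5+205)),(t,tm(360,281))]))
for z in (.145,.15,.155):
    F=plane(w,(251.2,178),z)-.006*zt;d=B-F
    print(z,"foot",F,"to bore tool x,z cm",100*d@xt,100*d@zt,"foot rel TCP",100*(F-p)@xt,100*(F-p)@zt)
print("proj axis foot in wrist",[proj(w,[*(p[:2]+.006*zt[:2]),.15])])
print("scene pred foot",proj(s,[p[0],p[1],.15]),"collar",proj(s,[p[0],p[1],.194]))
crop(s,60,150,180,250,6,"s7c")
E
```

```text
bore wrist [ 0.49216377 -0.25529496  0.105     ]
bore wrist+scene0+top0 (array([ 0.49200812, -0.25532594,  0.10408699]), [0.00012068627317183459, 0.0002354799518068158, 0.0002472596215270351])
0.145 foot [ 0.47246502 -0.2923993   0.145     ] to bore tool x,z cm -0.014695951740474273 4.200894133465443 foot rel TCP -0.02223389451445063 -0.43025090652175857
0.15 foot [ 0.47312987 -0.29118853  0.15      ] to bore tool x,z cm -0.016160175191466092 4.062771816665805 foot rel TCP -0.02076967106345878 -0.2921285897221207
0.155 foot [ 0.47379472 -0.28997775  0.155     ] to bore tool x,z cm -0.017624398642458135 3.924649499866167 foot rel TCP -0.019305447612466917 -0.15400627292248276
proj axis foot in wrist [array([251.45218682, 174.51545039])]
scene pred foot [111.04210276 216.90045723] collar [104.67879313 200.60747813]
```

View pics/s7c.png

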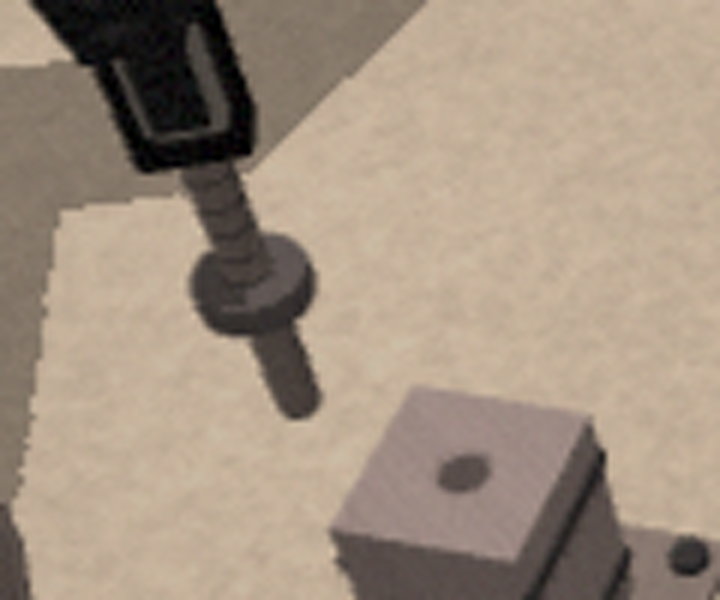

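```bash
python3 - <<'E'
from h import *
w=load("wrist7");s=load("scene7")
p=np.array([.4743,-.2889,.238]);y=-.492
zt=np.array([-np.sin(y),np.cos(y),0]);xt=np.array([np.cos(y),np.sin(y),0])
# scene ray of foot centre; find point such that +6mm zt projects to wrist row 178
uv=((303.5)/6-.5+60,(407.5)/6-.5+150)
o,v=ray(s,uv)
for z in np.arange(.140,.162,.003):
    q=o+v*(z-o[2])/v[2];print(z.round(3),q.round(4),"wrist far edge",proj(w,q+.006*zt).round(1),"rel TCP",(100*(q-p)@xt).round(2),(100*(q-p)@zt).round(2))
# bore in same scene image
uv=((464.5)/6-.5+60,(473.5)/6-.5+150);print("bore scene7",plane(s,uv,.105), "proj of B",proj(s,[.4921,-.2553,.105]),uv)
# collar underside: top-face ellipse centre ~ (253,275) top
E
```

```text
0.14 [ 0.4649 -0.2881  0.14  ] wrist far edge [240.9 176.2] rel TCP -0.86 -0.37
0.143 [ 0.4678 -0.2889  0.143 ] wrist far edge [244.3 176.3] rel TCP -0.57 -0.3
0.146 [ 0.4707 -0.2896  0.146 ] wrist far edge [247.8 176.4] rel TCP -0.28 -0.23
0.149 [ 0.4736 -0.2904  0.149 ] wrist far edge [251.3 176.6] rel TCP 0.01 -0.16
0.152 [ 0.4766 -0.2912  0.152 ] wrist far edge [254.9 176.7] rel TCP 0.31 -0.09
0.155 [ 0.4795 -0.2919  0.155 ] wrist far edge [258.6 176.8] rel TCP 0.6 -0.02
0.158 [ 0.4824 -0.2927  0.158 ] wrist far edge [262.4 177. ] rel TCP 0.89 0.05
0.161 [ 0.4853 -0.2935  0.161 ] wrist far edge [266.3 177.1] rel TCP 1.18 0.12
bore scene7 [ 0.49329034 -0.25548933  0.105     ] proj of B [136.67344199 228.0281255 ] (136.91666666666669, 228.41666666666669)
```

The foot sits at z≈0.149 (wrist and scene agree). It needs +4.05 cm along tool z and about 0 in x. I'll move above the bore, lower to just above the rim and look.

```bash
python3 -m pendant '[[[0,0,1],0,1],[[0,0,2],0,1],[[0,0,1],0,1],[[0,0,0],0,1],[[0,1,0],0,1],[[0,1.5,0],0,1],[[0,1,0],0,1],[[0,0,0],0,1],[[0,0,0],0,1],[[0,0,0],0,1]]'; python3 - <<'E'
from h import *
o=ctrl.observe();print(o["force"],o["width"],o["ee_pos"])
w=take("wrist",8);s=take("scene",8);t=take("top",8)
crop(w,190,120,310,220,6,"w8c");crop(s,90,170,190,260,7,"s8c");crop(t,300,180,400,280,6,"t8c")
E
```

```text
clock: 11.92
ee_pos: [0.4937, -0.2547, 0.2035]
eef_rot: [-1.571, -0.001, -0.493]
force: [-0.2, 0.7, -0.9]
width: 0.0216
[-0.20588457  0.69642002 -0.8817995 ] 0.021602976233418048 [ 0.49366966 -0.25467788  0.20347079]
```

View pics/w8c.png

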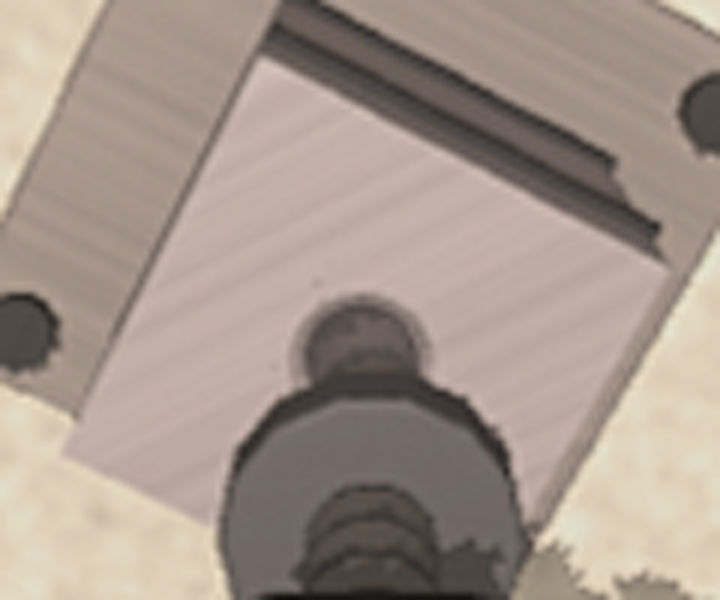

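View pics/s8c.png

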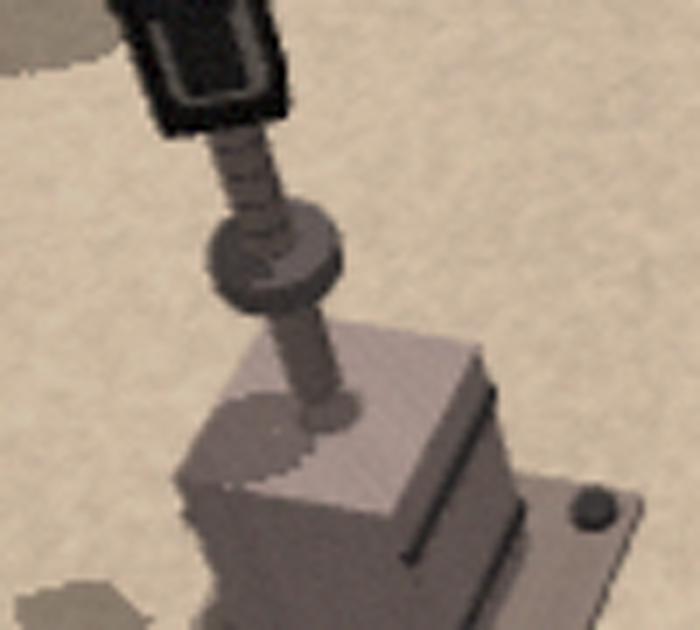

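View pics/t8c.png

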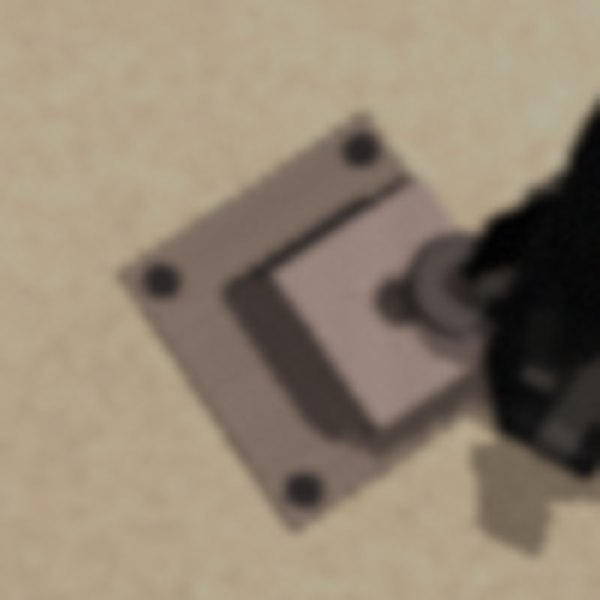

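```bash
python3 - <<'E'
from h import *
w=load("wrist8");s=load("scene8")
p=ctrl.observe()["ee_pos"];y=-.493
zt=np.array([-np.sin(y),np.cos(y),0]);xt=np.array([np.cos(y),np.sin(y),0])
c=lambda x,y:((x+.5)/6-.5+190,(y+.5)/6-.5+120)
f=lambda d,q,x0,y0,k:((proj(d,q)-[x0,y0]+.5)*k-.5).round(0)
B=np.array([.4921,-.2553,.105])
print("pred ring far",f(w,B+.01*zt,190,120,6),"bore16.5 far",f(w,B+.00825*zt,190,120,6),"scene bore",f(s,B,90,170,7))
Bw=plane(w,c(361,291),.105)-.010*zt;print("B from ring",Bw)
F=plane(w,c(361.5,303),.1145)-.006*zt;print("F",F,"F(7mm)",plane(w,c(361.5,303),.1185)-.007*zt)
print("d tool x,z cm",100*(Bw-F)@xt,100*(Bw-F)@zt,"vs B",100*(B-F)@zt,"rel TCP",100*(F-p)@zt)
for z in (.113,.1145,.116): print("scene pred foot if over bore",f(s,[*B[:2],z],90,170,7))
E
python3 - <<'E'
import cv2
i=cv2.imread('pics/scene8.png')[208:240,120:152];cv2.imwrite('pics/s8e.png',cv2.resize(i,None,fx=18,fy=18,interpolation=2))
E
```

```text
pred ring far [361. 293.] bore16.5 far [361. 306.] scene bore [330. 409.]
B from ring [ 0.49226477 -0.25500396  0.105     ]
F [ 0.49458036 -0.2509417   0.1145    ] F(7mm) [ 0.49460316 -0.25094437  0.1185    ]
d tool x,z cm -0.011728772813979053 -0.4674414380012348 vs B -0.5013181763793542 rel TCP 0.36369871026684547
scene pred foot if over bore [324. 391.]
scene pred foot if over bore [323. 387.]
scene pred foot if over bore [321. 384.]
```

View pics/s8e.png

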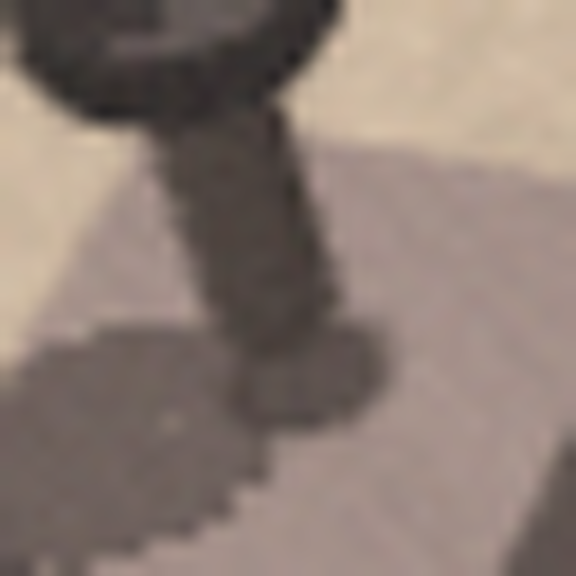

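```bash
python3 - <<'E'
from h import *
w=load("wrist8")
y=-.493;zt=np.array([-np.sin(y),np.cos(y),0]);B=np.array([.4921,-.2553,.105])
i=w["color"][162:190,235:265,::-1].astype(float);i=np.clip((i-40)*2.2,0,255).astype(np.uint8)
cv2.imwrite('pics/w8e.png',cv2.resize(i,None,fx=20,fy=20,interpolation=cv2.INTER_CUBIC))
f=lambda q:((proj(w,q)-[235,162]+.5)*20-.5).round(0)
for z in (.112,.1145,.117): print(z,"foot far edge if over bore",f([*(B[:2]+.006*zt[:2]),z]))
print("bore far",f(B+.00825*zt),"centre",f(B))
E
```

```text
0.112 foot far edge if over bore [304. 275.]
0.1145 foot far edge if over bore [303. 291.]
0.117 foot far edge if over bore [303. 307.]
bore far [304. 180.] centre [305. 369.]
```

View pics/w8e.png

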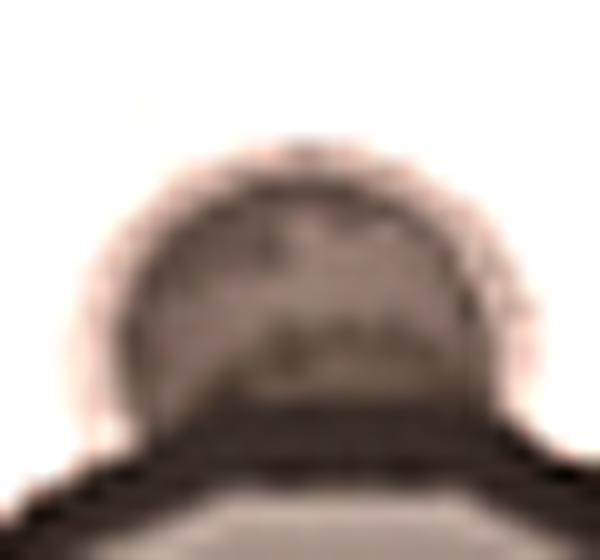

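```bash
python3 - <<'E'
from h import *
w=load("wrist8");s=load("scene8")
p=ctrl.observe()["ee_pos"];print(p)
y=-.493;zt=np.array([-np.sin(y),np.cos(y),0]);xt=np.array([np.cos(y),np.sin(y),0]);B=np.array([.4921,-.2553,.105])
Bs=plane(s,(120+309.5/18-.5,208+375.5/18-.5),.105);print("B scene",Bs)
for uv in ((278,322),(272,328),(285,318)):
    F=plane(s,(120+uv[0]/18-.5,208+uv[1]/18-.5),.1145);print(F,"to bore x,z mm",1e3*(Bs-F)@xt,1e3*(Bs-F)@zt)
for yy in (330,360,390):
    F=plane(w,(235+305/20-.5,162+yy/20-.5),.1145)-.006*zt;print("wrist",yy,"to bore mm",1e3*(B-F)@xt,1e3*(B-F)@zt)
E
```

```text
[ 0.4935698  -0.25452742  0.20332587]
B scene [ 0.49286637 -0.25572961  0.105     ]
[ 0.49218696 -0.25694854  0.1145    ] to bore x,z mm 0.021615685504126538 1.3953197665653383
[ 0.49247776 -0.25787534  0.1145    ] to bore x,z mm -0.6731817778870914 2.074121047560774
[ 0.49221653 -0.25609425  0.1145    ] to bore x,z mm 0.39988039860373353 0.6287685961507372
wrist 330 to bore mm -0.04267396564704361 1.6250054147815454
wrist 360 to bore mm -0.040328332253502505 2.893539642613164
wrist 390 to bore mm -0.03797629118263435 4.165539185184047
```

Both views suggest the foot is about 1.5 mm short along tool z, with x fine. I'll correct that and enter gently.

```bash
python3 -m pendant '[[[0,0,0.15],0,1],[[0,0,0],0,1],[[0,0.3,0],0,1],[[0,0.3,0],0,1],[[0,0.2,0],0,1],[[0,0.2,0],0,1],[[0,0,0],0,1]]'; python3 - <<'E'
from h import *
o=ctrl.observe();print(o["force"],o["ft_torque"],o["width"],o["ee_pos"])
w=take("wrist",9);s=take("scene",9)
i=s["color"][195:240,110:160,::-1];a=cv2.resize(i,None,fx=9,fy=9,interpolation=2)
i=np.clip((w["color"][155:190,225:275,::-1].astype(float)-40)*1.8,0,255).astype(np.uint8);b=cv2.resize(i,(450,315),interpolation=2)
c=np.zeros((405,900,3),np.uint8);c[:,:450]=a;c[:315,450:]=b
cv2.imwrite("pics/c9.png",cv2.resize(c,None,fx=.88,fy=.88))
E
```

```text
clock: 12.95
ee_pos: [0.4939, -0.253, 0.1927]
eef_rot: [-1.571, 0.0, -0.493]
force: [0.5, -0.1, -2.1]
width: 0.0213
[ 0.45211287 -0.08232335 -2.05320086] [-0.01640783  0.05655115  0.01795134] 0.02134801779113767 [ 0.49393712 -0.25303943  0.1926615 ]
```

View pics/c9.png

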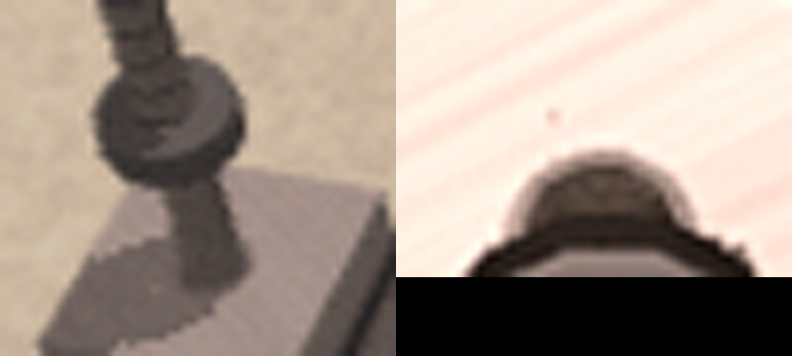

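The foot is at the bore mouth, with the ring concentric around the rod in the wrist crop and the force unchanged. Continuing down.

```bash
python3 -m pendant '[[[0,0.2,0],0,1],[[0,0.2,0],0,1],[[0,0.2,0],0,1],[[0,0,0],0,1]]'; python3 - <<'E'
from h import *
o=ctrl.observe();print(o["force"],o["ft_torque"],o["width"],o["ee_pos"])
E
python3 -m pendant '[[[0,0.2,0],0,1],[[0,0.2,0],0,1],[[0,0.2,0],0,1],[[0,0,0],0,1]]'; python3 - <<'E'
from h import *
o=ctrl.observe();print(o["force"],o["ft_torque"],o["width"],o["ee_pos"])
E
```

```text
clock: 13.55
ee_pos: [0.4939, -0.253, 0.1866]
eef_rot: [-1.571, 0.001, -0.493]
force: [-0.2, -0.3, -1.9]
width: 0.0214
[-0.23315431 -0.33861664 -1.85215044] [ 0.05438813 -0.00084147  0.01468865] 0.021424530215905024 [ 0.49389496 -0.25298789  0.18661532]
clock: 14.05
ee_pos: [0.4939, -0.253, 0.1806]
eef_rot: [-1.571, 0.001, -0.493]
force: [-0.0, -0.8, -0.5]
width: 0.0215
[-0.00394288 -0.80330831 -0.4863692 ] [4.43030271e-05 1.25806437e-03 4.85348552e-02] 0.021541048513975324 [ 0.49388119 -0.2530087   0.18061946]
```

```bash
python3 -m pendant '[[[0,0.3,0],0,1],[[0,0.3,0],0,1],[[0,0.3,0],0,1],[[0,0.3,0],0,1],[[0,0.3,0],0,1],[[0,0.3,0],0,1],[[0,0.3,0],0,1],[[0,0.3,0],0,1],[[0,0.2,0],0,1],[[0,0,0],0,1]]'; python3 - <<'E'
from h import *
o=ctrl.observe();print(o["force"],o["ft_torque"],o["width"],o["ee_pos"])
s=take("scene",10);crop(s,90,140,190,260,5,"s10c")
E
```

```text
clock: 15.3
ee_pos: [0.4939, -0.253, 0.1547]
eef_rot: [-1.571, 0.0, -0.493]
force: [0.6, -0.2, -2.1]
width: 0.0216
[ 0.55940876 -0.23137024 -2.11787805] [ 0.07895912 -0.03018742  0.03938371] 0.02160451153126347 [ 0.49391703 -0.25304393  0.15470694]
```

View pics/s10c.png

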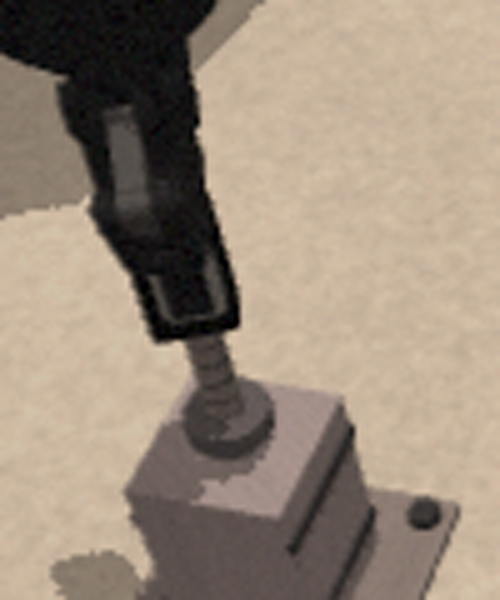

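The gauge is in the bore with the collar just above the rim and no side load. The floor can't be met before TCP z ≈ 0.134, so I'll go to about 0.139 and note the collar drag.

```bash
cat > chk.py <<'E'
from station import ctrl
import sys
o=ctrl.observe();f=o["force"];print("F",f.round(1),"z",round(float(o["ee_pos"][2]),5),"w",round(float(o["width"]),4),round(float(o["clock"]),2))
sys.exit(0 if f[2]<float(sys.argv[1]) else 1)
E
python3 -m pendant '[[[0,0.2,0],0,1],[[0,0.2,0],0,1],[[0,0.1,0],0,1]]' >/dev/null; python3 chk.py 8 && python3 -m pendant '[[[0,0.2,0],0,1],[[0,0.2,0],0,1]]' >/dev/null; python3 chk.py 8 && python3 -m pendant '[[[0,0.2,0],0,1],[[0,0.2,0],0,1]]' >/dev/null; python3 chk.py 8 && python3 -m pendant '[[[0,0.2,0],0,1],[[0,0,0],0,1]]' >/dev/null; python3 chk.py 8
```

```text
F [ 0.4  0.3 -1.5] z 0.1497 w 0.021 15.72
F [-0.3  0.5 -1. ] z 0.14576 w 0.0211 15.97
F [-1.8  0.5  3. ] z 0.1424 w 0.0215 16.23
F [-1.  -0.1  1.6] z 0.1399 w 0.0214 16.48
```

The collar met the rim at TCP z ≈ 0.144 and the drag shows as about +4 N. Now feeling down in 0.5 mm steps, each guarded by a force check.

```bash

python3 -m pendant '[[[0,0.1,0],0,1],[[0,0.1,0],0,1]]' >/dev/null; python3 chk.py 7 && python3 -m pendant '[[[0,0.1,0],0,1]]' >/dev/null && python3 chk.py 7 && python3 -m pendant '[[[0,0.1,0],0,1]]' >/dev/null && python3 chk.py 7 && python3 -m pendant '[[[0,0.05,0],0,1]]' >/dev/null && python3 chk.py 7 && python3 -m pendant '[[[0,0.05,0],0,1]]' >/dev/null && python3 chk.py 7 && python3 -m pendant '[[[0,0.05,0],0,1]]' >/dev/null && python3 chk.py 7 && python3 -m pendant '[[[0,0.05,0],0,1]]' >/dev/null && python3 chk.py 7 && python3 -m pendant '[[[0,0.05,0],0,1]]' >/dev/null && python3 chk.py 7 && python3 -m pendant '[[[0,0.05,0],0,1]]' >/dev/null && python3 chk.py 7 && python3 -m pendant '[[[0,0.05,0],0,1]]' >/dev/null && python3 chk.py 7 && python3 -m pendant '[[[0,0.05,0],0,1]]' >/dev/null && python3 chk.py 7 && python3 -m pendant '[[[0,0.05,0],0,1]]' >/dev/null && python3 chk.py 7 && python3 -m pendant '[[[0,0.05,0],0,1]]' >/dev/null && python3 chk.py 7; echo end
```

```text
F [-1.   0.3  3.1] z 0.13793 w 0.0214 16.73
F [-1.7  0.7  2.4] z 0.1369 w 0.0212 16.85
F [-2.2  0.1  3. ] z 0.13584 w 0.0213 16.98
F [-0.4  0.3  2.5] z 0.13533 w 0.0214 17.1
F [-1.1  1.   2.7] z 0.13487 w 0.0215 17.23
F [-1.3  0.1  2.2] z 0.13439 w 0.0214 17.35
F [-1.1  1.5  2.1] z 0.13392 w 0.0213 17.48
F [-1.8  1.   2.8] z 0.13338 w 0.0216 17.6
F [-2.   0.3  2.9] z 0.13288 w 0.0213 17.73
F [-1.   0.6  2.8] z 0.13236 w 0.0212 17.85
F [-1.1  0.4  2.2] z 0.13189 w 0.0215 17.98
F [-1.5  0.4  3.4] z 0.13139 w 0.0218 18.1
F [-0.9  0.9  3. ] z 0.13087 w 0.0215 18.23
end
```

```bash

python3 -m pendant '[[[0,0.05,0],0,1]]' >/dev/null; python3 chk.py 7 && python3 -m pendant '[[[0,0.05,0],0,1]]' >/dev/null && python3 chk.py 7 && python3 -m pendant '[[[0,0.05,0],0,1]]' >/dev/null && python3 chk.py 7 && python3 -m pendant '[[[0,0.05,0],0,1]]' >/dev/null && python3 chk.py 7 && python3 -m pendant '[[[0,0.05,0],0,1]]' >/dev/null && python3 chk.py 7 && python3 -m pendant '[[[0,0.05,0],0,1]]' >/dev/null && python3 chk.py 7 && python3 -m pendant '[[[0,0.05,0],0,1]]' >/dev/null && python3 chk.py 7 && python3 -m pendant '[[[0,0.05,0],0,1]]' >/dev/null && python3 chk.py 7 && python3 -m pendant '[[[0,0.05,0],0,1]]' >/dev/null && python3 chk.py 7 && python3 -m pendant '[[[0,0.05,0],0,1]]' >/dev/null && python3 chk.py 7 && python3 -m pendant '[[[0,0.05,0],0,1]]' >/dev/null && python3 chk.py 7 && python3 -m pendant '[[[0,0.05,0],0,1]]' >/dev/null && python3 chk.py 7 && python3 -m pendant '[[[0,0.05,0],0,1]]' >/dev/null && python3 chk.py 7 && python3 -m pendant '[[[0,0.05,0],0,1]]' >/dev/null && python3 chk.py 7 && python3 -m pendant '[[[0,0.05,0],0,1]]' >/dev/null && python3 chk.py 7 && python3 -m pendant '[[[0,0.05,0],0,1]]' >/dev/null && python3 chk.py 7 && python3 -m pendant '[[[0,0.05,0],0,1]]' >/dev/null && python3 chk.py 7 && python3 -m pendant '[[[0,0.05,0],0,1]]' >/dev/null && python3 chk.py 7 && python3 -m pendant '[[[0,0.05,0],0,1]]' >/dev/null && python3 chk.py 7 && python3 -m pendant '[[[0,0.05,0],0,1]]' >/dev/null && python3 chk.py 7; echo end
```

```text
F [-1.3  0.6  3. ] z 0.13037 w 0.0212 18.35
F [-2.2  0.4  2.5] z 0.1299 w 0.0218 18.48
F [-1.1  0.4  2.3] z 0.12937 w 0.0213 18.6
F [-2.5 -0.9  2.5] z 0.12888 w 0.0213 18.73
F [-0.9  0.1  3.1] z 0.12837 w 0.0218 18.85
F [-1.3 -0.2  2.7] z 0.12787 w 0.0212 18.98
F [-0.7  0.1  2.2] z 0.12738 w 0.0215 19.1
F [-2.2  0.7  2.2] z 0.12687 w 0.021 19.23
F [-1.8  0.5  2.8] z 0.12638 w 0.0212 19.35
F [-1.4  0.2  2.4] z 0.12588 w 0.021 19.48
F [-0.5  1.   2.5] z 0.12537 w 0.0214 19.6
F [-2.1 -0.1  2.4] z 0.12488 w 0.0213 19.73
F [-2.1  0.6  3.3] z 0.12437 w 0.0215 19.85
F [-1.1 -0.1  2.5] z 0.12388 w 0.0213 19.98
F [-1.5  0.8  2.9] z 0.12335 w 0.0212 20.1
F [-1.  -0.2  2.6] z 0.12285 w 0.021 20.23
F [-1.1  0.3  2.6] z 0.12236 w 0.0214 20.35
F [-0.6  0.6  2.2] z 0.12186 w 0.0215 20.48
F [-1.4  1.6  1.7] z 0.12137 w 0.0214 20.6
F [-1.9 -0.1  2.2] z 0.12085 w 0.0212 20.73
end
```

The drag is steady and there's no bottom yet (foot about 73 mm deep). Continuing.

```bash

python3 -m pendant '[[[0,0.05,0],0,1]]' >/dev/null; python3 chk.py 7 && python3 -m pendant '[[[0,0.05,0],0,1]]' >/dev/null && python3 chk.py 7 && python3 -m pendant '[[[0,0.05,0],0,1]]' >/dev/null && python3 chk.py 7 && python3 -m pendant '[[[0,0.05,0],0,1]]' >/dev/null && python3 chk.py 7 && python3 -m pendant '[[[0,0.05,0],0,1]]' >/dev/null && python3 chk.py 7 && python3 -m pendant '[[[0,0.05,0],0,1]]' >/dev/null && python3 chk.py 7 && python3 -m pendant '[[[0,0.05,0],0,1]]' >/dev/null && python3 chk.py 7 && python3 -m pendant '[[[0,0.05,0],0,1]]' >/dev/null && python3 chk.py 7 && python3 -m pendant '[[[0,0.05,0],0,1]]' >/dev/null && python3 chk.py 7 && python3 -m pendant '[[[0,0.05,0],0,1]]' >/dev/null && python3 chk.py 7 && python3 -m pendant '[[[0,0.05,0],0,1]]' >/dev/null && python3 chk.py 7 && python3 -m pendant '[[[0,0.05,0],0,1]]' >/dev/null && python3 chk.py 7 && python3 -m pendant '[[[0,0.05,0],0,1]]' >/dev/null && python3 chk.py 7 && python3 -m pendant '[[[0,0.05,0],0,1]]' >/dev/null && python3 chk.py 7 && python3 -m pendant '[[[0,0.05,0],0,1]]' >/dev/null && python3 chk.py 7 && python3 -m pendant '[[[0,0.05,0],0,1]]' >/dev/null && python3 chk.py 7 && python3 -m pendant '[[[0,0.05,0],0,1]]' >/dev/null && python3 chk.py 7 && python3 -m pendant '[[[0,0.05,0],0,1]]' >/dev/null && python3 chk.py 7 && python3 -m pendant '[[[0,0.05,0],0,1]]' >/dev/null && python3 chk.py 7 && python3 -m pendant '[[[0,0.05,0],0,1]]' >/dev/null && python3 chk.py 7; echo end
```

```text
F [-0.7  0.7  2.3] z 0.12036 w 0.0215 20.85
F [-1.1  0.1  3.4] z 0.11985 w 0.0215 20.98
F [-2.1  0.9  3.1] z 0.11937 w 0.0217 21.1
F [-3.2  1.3  6.7] z 0.1192 w 0.0213 21.23
F [-3.3  1.4  9.6] z 0.11917 w 0.0214 21.35
end
```

A clear stop at TCP z 0.1192: z no longer follows the command and the force rises with each step (foot about 75 mm deep, within 60–88). One more step to confirm it's firm, then hold.

```bash
python3 -m pendant '[[[0,0.05,0],0,1]]' >/dev/null; python3 chk.py 13 ; python3 -m pendant '[[[0,0,0],0,1],[[0,0,0],0,1]]' >/dev/null; python3 chk.py 13; python3 - <<'E'
from h import *
s=take("scene",11);w=take("wrist",11)
i=s["color"][140:260,80:190,::-1];a=cv2.resize(i,None,fx=4.5,fy=4.5,interpolation=2);cv2.imwrite("pics/s11c.png",a)
E
```

```text
F [-3.   1.4 11.2] z 0.11917 w 0.0213 21.48
F [-3.4  1.4  9.2] z 0.11917 w 0.0216 21.73
```

View pics/s11c.png

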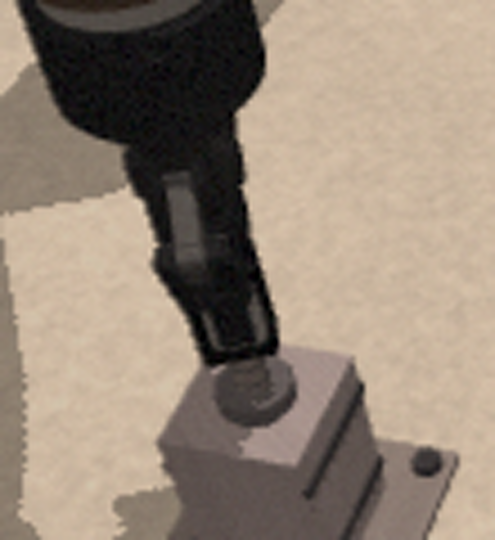

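View pics/wrist11.png

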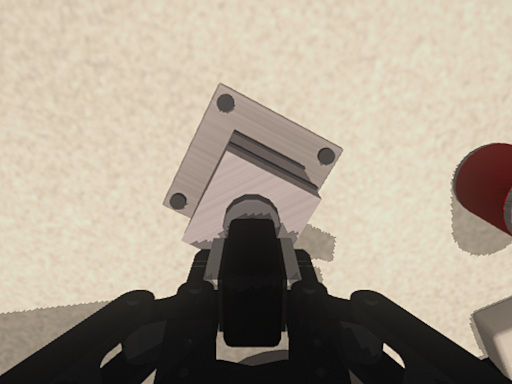

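It's firm: z stays at 0.1192 at about 10 N. The scene shows the collar flat on the rim and clear of the fingers. There's a small side load along tool x (about −3.6 N). I'll ease it, which also tests whether it's a wedge rather than the floor.

```bash
python3 -m pendant '[[[-0.05,0,0],0,1],[[0,0,0],0,1]]' >/dev/null; python3 chk.py 13 && python3 -m pendant '[[[-0.05,0,0],0,1],[[0,0,0],0,1]]' >/dev/null && python3 chk.py 13 && python3 -m pendant '[[[0,0.05,0],0,1],[[0,0,0],0,1]]' >/dev/null ; python3 chk.py 13
```

```text
F [-2.6  0.7  8.6] z 0.11918 w 0.0211 22.07
F [-1.5  0.8  7.4] z 0.11916 w 0.0212 22.32
F [-0.8  1.6  9.9] z 0.11919 w 0.0213 22.57
```

Z stays fixed with the side load gone, so this is the floor (about 7 N net on it). Releasing.

```bash
python3 -m pendant '[[[0,0,0],0,0.65],[[0,0,0],0,0.55],[[0,0,0],0,0.45],[[0,0,0],0,0.35],[[0,0,0],0,0.3],[[0,0,0],0,0.3]]'; python3 chk.py 13; python3 - <<'E'
from h import *
s=take("scene",12);w=take("wrist",12)
i=s["color"][140:260,80:190,::-1];a=cv2.resize(i,None,fx=4.5,fy=4.5,interpolation=2);cv2.imwrite("pics/s12c.png",a)
E
```

```text
clock: 23.32
ee_pos: [0.4932, -0.2526, 0.1174]
eef_rot: [-1.571, 0.0, -0.493]
force: [0.1, -0.2, -0.4]
width: 0.0599
F [ 0.1 -0.2 -0.4] z 0.11736 w 0.0599 23.32
```

View pics/s12c.png

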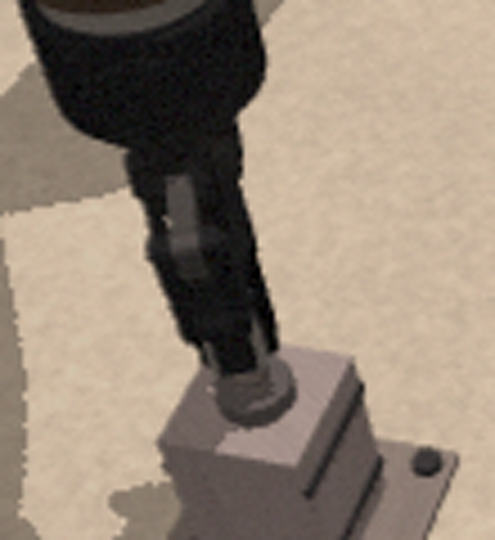

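View pics/wrist12.png

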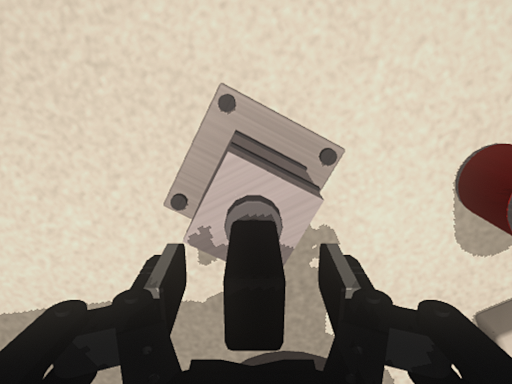

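The gauge stands free between the open fingers (grip 253,285; collar 253,215), with force near zero. Retreating straight up and checking.

```bash
python3 -m pendant '[[[0,-0.5,0],0,0.3],[[0,-1,0],0,0.3],[[0,-2,0],0,0.3],[[0,-2.5,0],0,0.3],[[0,-2.5,0],0,0.3],[[0,-2.5,0],0,0.3],[[0,-2,0],0,0.3],[[0,-1.5,-2],0,0.3],[[0,0,-4],0,0.3],[[0,0,-4],0,0.3],[[0,0,-2],0,0.3],[[0,0,0],0,0.3]]'; python3 chk.py 13; python3 - <<'E'
from h import *
s=take("scene",13);w=take("wrist",13);t=take("top",13)
a=cv2.resize(s["color"][165:265,90:190,::-1],None,fx=4,fy=4,interpolation=2)
b=cv2.resize(w["color"][40:190,180:330,::-1],(400,400),interpolation=2)
cv2.imwrite("pics/c13.png",np.hstack([a,b]))
E
```

```text
clock: 24.92
ee_pos: [0.4359, -0.3591, 0.2627]
eef_rot: [-1.57, -0.0, -0.495]
force: [-0.2, -0.5, -1.0]
width: 0.0597
F [-0.2 -0.5 -1. ] z 0.26272 w 0.0597 24.93
```

View pics/c13.png

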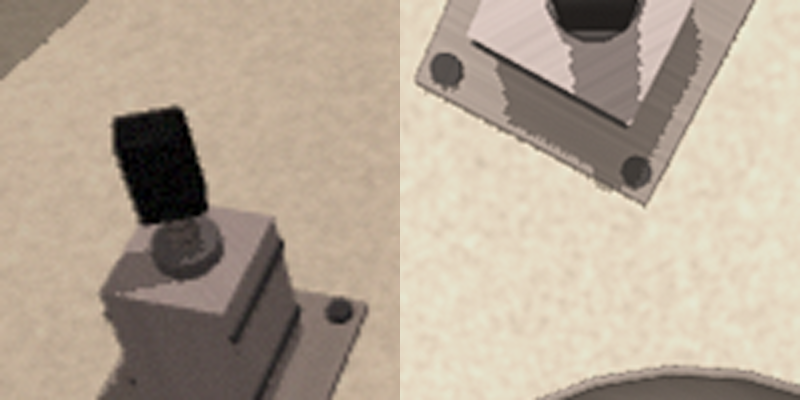

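View pics/scene13.png

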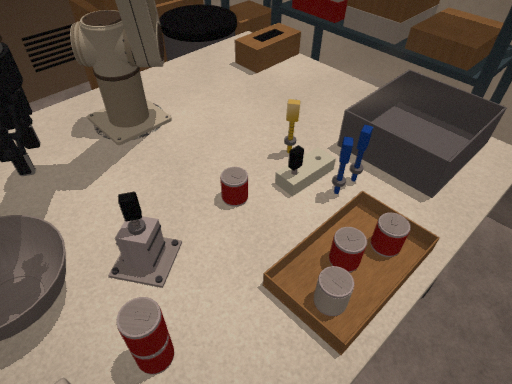

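View pics/top13.png

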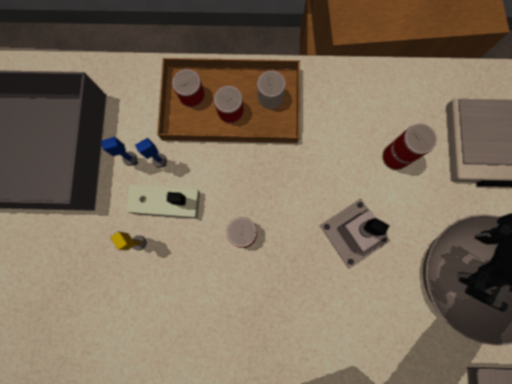

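The pictures show the gauge standing in the bore, collar on the rim, and everything else in place. A last check is the gauge's top height, and whether anything else moved.

```bash
python3 - <<'E'
from h import *
s=load("scene13");t=load("top13")
crop(t,350,205,400,255,10,"t13c");crop(s,110,180,160,240,10,"s13c")
for n,boxes in (("scene",[(220,80,380,215),(100,290,180,375)]),("top",[(95,130,265,255),(370,120,440,170)])):
    a=load(n+"0")["color"].astype(int);b=load(n+"13")["color"].astype(int);d=abs(a-b).max(2)>40
    for x0,y0,x1,y1 in boxes:
        ys,xs=np.nonzero(d[y0:y1,x0:x1]);print(n,(x0,y0),len(xs),(xs.min()+x0,xs.max()+x0,ys.min()+y0,ys.max()+y0) if len(xs) else "")
B=np.array([.4921,-.2553])
for z in (.190,.195,.20): print(z,"top",((proj(t,[*B,z])-[350,205]+.5)*10).round(0),"scene",((proj(s,[*B,z])-[110,180]+.5)*10).round(0))
E
```

```text
scene (220, 80) 649 (np.int64(302), np.int64(332), np.int64(111), np.int64(165))
scene (100, 290) 0 
top (95, 130) 652 (np.int64(113), np.int64(166), np.int64(181), np.int64(210))
top (370, 120) 0 
0.19 top [294. 218.] scene [173. 185.]
0.195 top [302. 216.] scene [167. 166.]
0.2 top [311. 214.] scene [161. 146.]
```

View pics/t13c.png

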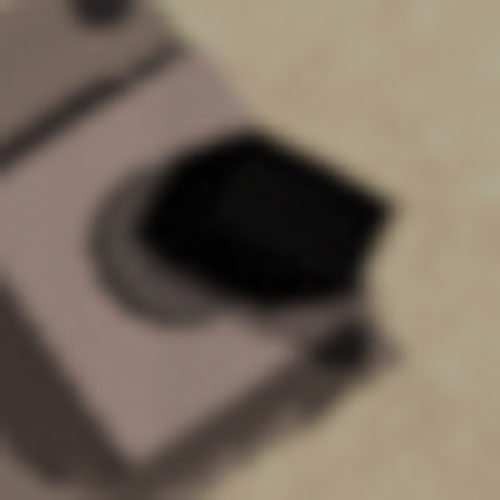

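View pics/s13c.png

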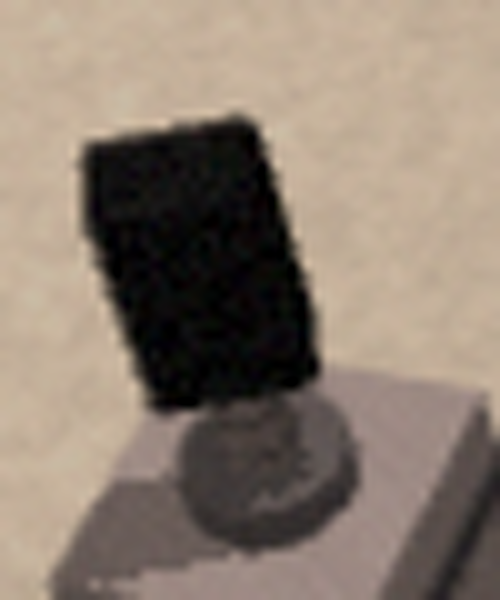

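```bash
python3 - <<'E'
from station import ctrl
print(ctrl.observe()["clock"]);print(ctrl.job_done())
E
```

```text
25.075
the job is handed in; nothing more can be done
None
```

I took the gauge from the holder and lowered it foot first into the mould's bore. It went down in guarded 0.5 mm steps until the foot met the bottom. I then let go, backed off and handed in at 25.1 s.

- **Bottom found:** The collar met the rim at TCP z ≈ 0.144 and dragged at a steady 4 N or so. The stop came at TCP z ≈ 0.119, which puts the foot about 75 mm below the rim. The wrist force there peaked at 11 N, so under 10 N on the floor. The height stayed the same after I eased a small side load, so it was the floor and not a jam.
- **Last checks:** In the final pictures the gauge stands free with its collar on the rim. Its top is near the expected 0.195 m, judged by eye from the scene picture rather than triangulated. Comparing the before and after pictures, only the gauge and its shadow changed around the holder, the look-alikes and the cans. The wrist force is near zero and the gripper is clear of everything.
- **Disagreements:** The fingertips really stood about 40 mm above the reported TCP, and opening swing explains only about 9 mm of that. I grasped by what the cameras showed instead, about 3 cm lower than the text implied. The first alignment over the bore was about 1.5 mm short, and I corrected it before going in.

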